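# Run a four-pin contact tester down a sloping panel

### The arm

A 6-joint arm with a two-finger parallel gripper is mounted at the origin on the work surface. World frame = base frame: x ahead of the robot, y to its left, z up, the work surface at z = 0. Lengths are in mm, angles in degrees, forces in N, time in s.
With the tool pointing down it reaches from about 425 to 1125 mm from the base axis. Payload 14.9 kg.
Tool frame: the origin (TCP) lies midway between the tips of the shut fingers; the grasp point (between the pads) lies manip.grip_point_offset behind it (manip.grip_point_offset is the distance from the TCP to the grasp point, in mm); z points along the fingers, y is the direction in which the jaws open and shut (so a half turn about z gives the same grasp; the last joint's range is limited). The gripper opens to 91 mm and grips with 3 to 60 N. Pads are 32 mm wide; open, the fingers measure 118 mm over their backs; the gripper's body (76 mm by 178 mm) begins 60 mm behind the grasp point.
Start: joints at [62.951, 21.709, 99.362, -0, 58.929, -1.908], TCP at [297.406, 633.694, 213.932] pointing down, gripper open.
Joint ranges: [-158.91, 158.91], [-42.39, 125.64], [0.06, 152.35], [-60.88, 240.88], [17.5, 164.5], [-176.32, 176.32]. Speed limits (degrees/s): [108.29, 108.29, 136.94, 180, 180, 180].

### API

Orientations are given as a 3x3 rotation matrix whose columns are the frame's x, y, z axes.
In Python, from cell import manip gives the robot as it stands.
- The arm moves only by the tool move_arm, never from a script. Its argument "motion" is text: rows parted by semicolons, each of 7 numbers parted by spaces: the turn, a rotation vector about the tool's x, y, z in rad, then the shift along the tool's x, y, z in mm, then the opening, from -1 (shut) to 1 (fully open), so that 0 is half open. A call has 1 to 10 rows; each row is the pose to reach, as a shift and turn from the pose measured when the call began, along the tool's axes at that moment; what a row does not reach only later rows make up. A row lasts 1/12 s, in which the tool goes at most 41.7 mm and 7.16 degrees, less where a joint would pass 70% of its speed; a pose out of reach is approached as far as the arm can. A call with a gripper value outside its range is refused whole. The fingers move at their own pace and stop on an object; "squeeze" is the grip in N (left out, the last holds). Time passes only in rows, so rows that repeat a pose let the fingers close. It gives the time, the measured TCP pose, the force and the opening at its end, in the units of the state.
- manip.sense(): the state, without advancing time (a new reading comes with each control period).
- manip.capture(name): name is "scene" or "top" or "wrist"; returns the picture (384x512x3 uint8, red, green, blue); there is no depth.
- manip.get_calibration(name): a dict with "fx", "fy", "cx", "cy" (pixels), "extrinsics" (4x4, takes a point from world to camera coordinates); the wrist camera has in their place "hand_eye" (4x4, takes a point from camera to tool coordinates, whose origin is the TCP and whose axes are the flange's). Camera axes: x right, y down, z forward; pixel columns grow to the right and rows downward; lengths in mm; the calibration is good to about 2 mm. The wrist camera is an equidistant fisheye: a pixel r from the principal point sees the ray r / f radians off the axis. A picture is of the moment at which its call begins: read the wrist's pose just before it. get_calibration takes no time and is no camera call.
- manip.sign_off(): hands the job in, once; it reports no verdict.
The state is a dict: "clock": time; "joint_pos": joint angles; "joint_vel": joint speeds; "joint_efforts": joint torques, N m; "ee_pos": TCP position; "eef_rot": TCP orientation; "contact_force": force on the tool from outside, world axes, zero at the start; "moment": the same for the moment, N m; "width": finger opening in mm.
Only numpy, scipy, OpenCV 4.12 (cv2) and the standard library are available. Lean on these libraries where they do the work, as an engineer would, in place of code of your own. Each camera call takes 0.05 s, during which the arm holds its last target.

### The job

Check the bare metal strip on the tilted panel: take the four-pin contact tester by its handle out of its rest, lean it to match the slope and set all four spring pins squarely on the strip at the panel's upper end, pressed in about half-way. Draw it down the strip with all four pins kept pressed until it reaches the ledge at the bottom, and finish holding it there, gripped and flush with the pins still pressed about half-way, so that the reading can be taken. Do not shift the panel's tilt or disturb the other things on the bench.

Things in the scene. Friction and masses are not known exactly. Their poses are not given: they have to be found in the camera images.
- tester: cordless contact tester, 0.28 kg (+-25 %). Flat aluminium head 64 (x) x 44 (y) x 16 mm; on it an upright grey handle 50 (x) x 30 (y) mm with flat sides, 16 to 74 mm above the head's underside. Origin: centre of the underside; z up through the handle. Four brass spring pins stick out 9 mm below at x = +-24, y = +-11 mm. Same after a half turn about z. Starts upright in its rest; grip across y.
- rest: fixed low black plastic rest for the tester, 92 (x) x 66 (y) mm, rim 26 mm high round the head with 2.5 to 3 mm of play; it carries the head's underside 18 mm above the bench, the tester's x along its own x. Origin: centre of its underside.
- land (a point): middle of the bare aluminium strip, on the upper face of the grey panel. x points up the slope along the strip, y across it (level), z square out of the face. The panel is 178 (x) x 160 (y) mm; the bare strip is 48 mm wide (y = +-24 mm) and runs its whole length. Toe clamps at the panel's sides (|y| above 70 mm) rise 8 mm.
- top_edge (a point): middle of the panel's upper edge, on the face, 89 mm up the slope from land; same axes. Starting at the upper end means the end of the tester's head about level with this edge (tester's origin 32 to 40 mm below it).
- ledge (a point): foot of the ledge under the panel's lower edge, on the face, 89 mm down the slope from land; same axes. The ledge is as wide as the bed, 190 mm, and rises 14 mm square out of the face, so the head meets it when the tester's origin is 32 mm up the slope from here.
- stand: tilting work stand that carries the panel: base plate 250 (x) x 236 (y) x 12 mm, fixed to the bench, with a steel quadrant bar 160 mm high and black clamping knobs on each side, 95 to 132 mm from its middle. Origin: centre of the base's underside; the panel rises along its +x.
- bed (a joint): tilt of the stand's bed and the panel on it (rad, 0 = level, 0.26 to 0.61 at the start). Held by the clamping knobs (slips only above about 14 N m).
- pin0 (a joint): how far the spring pin at x = +24, y = +11 mm of the tester is pressed in (m): 0 = fully out, 0.006 = fully in. Each pin takes 0.6 N to start and 0.4 N more per mm, so half-way is 1.8 N a pin, 7 N for all four; then the underside of the head is 6 mm off the face.
- pin1 (a joint): the same for the pin at x = +24, y = -11 mm.
- pin2 (a joint): the same for the pin at x = -24, y = +11 mm.
- pin3 (a joint): the same for the pin at x = -24, y = -11 mm.
- tray: bystander: open grey parts tray with four compartments, 150 x 100 x 35 mm, fixed. Origin: centre of its underside.
- meter: bystander: yellow hand-held multimeter lying flat, 185 x 88 x 43 mm. Origin: centre of its underside.
- driver: bystander: screwdriver lying on the bench, 190 mm long, about 30 mm thick at the red handle. Origin: middle of its underside, x along it towards the tip.
- plug: bystander: round steel connector plug standing on its end, diameter 36, height 76 mm. Origin: centre of its underside.
- cleaner: bystander: can with a white cap, diameter 52, height 150 mm. Origin: centre of its underside.
Not all that is in view belongs to the job. What is shaped like the tester but orange is not meant.

How it is judged (in metres and radians):
On the way, in this order (a step that is already met when the one before it is completed fails the run):
1. all four pins pressed squarely on the strip at the panel's upper end (value of joint pin0 between 0.001 and 0.0054 m and value of joint pin1 between 0.001 and 0.0054 m and value of joint pin2 between 0.001 and 0.0054 m and value of joint pin3 between 0.001 and 0.0054 m and y of tester in the frame of land between -0.008 and 0.008 m and angle between the z axis of tester and the z axis of land, either way round below 0.055 rad and angle between the x axis of tester and the x axis of land, either way round below 0.16 rad and contact force between the fingers and tester above 2 N and x of tester in the frame of land between 0.042 and 0.066 m), for 0.1 s.
2. half-way down the strip with all four pins pressed (value of joint pin0 between 0.001 and 0.0054 m and value of joint pin1 between 0.001 and 0.0054 m and value of joint pin2 between 0.001 and 0.0054 m and value of joint pin3 between 0.001 and 0.0054 m and y of tester in the frame of land between -0.008 and 0.008 m and angle between the z axis of tester and the z axis of land, either way round below 0.055 rad and angle between the x axis of tester and the x axis of land, either way round below 0.16 rad and contact force between the fingers and tester above 2 N and x of tester in the frame of land between -0.015 and 0.015 m), for 0.04 s.
At the end, for the whole second after the job is handed in: Tester gripped and at rest at the strip's lower end: head within 10 mm of the ledge, within 8 mm of the middle line, in line within 0.16 rad, square to the face within 0.055 rad, each pin pressed in 1 to 5.4 mm; clear of its rest; the panel moved under 8 mm (value of joint pin0 between 0.001 and 0.0054 m and value of joint pin1 between 0.001 and 0.0054 m and value of joint pin2 between 0.001 and 0.0054 m and value of joint pin3 between 0.001 and 0.0054 m and y of tester in the frame of land between -0.008 and 0.008 m and angle between the z axis of tester and the z axis of land, either way round below 0.055 rad and angle between the x axis of tester and the x axis of land, either way round below 0.16 rad and contact force between the fingers and tester above 2 N and x of tester in the frame of land between -0.062 and -0.047 m and linear speed of tester below 0.01 m/s and contact force between tester and rest below 0.1 N and distance of land from where it was at the start of the episode below 0.008 m); the arm keeps its last pose, push and grip.
It fails at once if a pin is lifted off the strip during the sweep (tester's head within 14 mm of the face, origin within 35 mm of the strip's middle, a pin less than 0.2 mm in) (x of tester in the frame of land between -0.035 and 0.035 m and y of tester in the frame of land between -0.03 and 0.03 m and z of tester in the frame of land between 0 and 0.014 m and value of joint any of pin0, pin1, pin2, pin3 below 0.0002 m).
It fails at once if the panel's tilt is shifted (its middle moves more than 8 mm) (distance of land from where it was at the start of the episode above 0.008 m).
It fails at once if a bystander is moved more than 30 mm, or the plug or the can is tipped over (distance of any of meter, driver, plug, cleaner from where it was at the start of the episode above 0.03 m or angle between any of plug, cleaner's own z axis and vertical above 0.5 rad).
It also fails if it takes over 48 s, if anything falls off the work surface, if the arm or the gripper's body presses on something with over 40 N, if the wrist force passes 120 N, or if a joint passes its speed limit or range.

## Working session

There is one attempt and no reset: what is moved stays moved. The work goes in short steps, Python scripts to look and compute and a tool call to move; the robot and the scene stay as the last step left them, time stands still between calls to the robot, and variables do not carry over. Pictures are saved under pics/ and viewed, and the job is handed in when it is done.

Besides the shell and the picture viewer there is one more tool, called after "Call:" as name(argument=value, ...), one argument or row to a line, values as JSON. move_arm: Moves the arm, as the interface text tells. Its arguments: {"type":"object","properties":{"motion":{"type":"string"},"squeeze":{"type":"number"}},"required":["motion"]}

```bash
ls; mkdir -p pics; python3 - <<'E'
from cell import manip
import cv2,numpy as np
np.set_printoptions(precision=4,suppress=True)
print(manip.sense()); print(manip.grip_point_offset)
for n in ("scene","top","wrist"):
    print(n,manip.get_calibration(n))
    im=manip.capture(n); cv2.imwrite(f"pics/{n}0.png",im[:,:,::-1])
E
```

```text
pics
{'clock': 0.0, 'joint_pos': array([62.9503, 21.7378, 99.3967,  0.0017, 58.9298, -1.9092]), 'joint_vel': array([-0.0575, -0.0326,  0.0332, -0.0046,  0.0885,  0.0144]), 'joint_efforts': array([  0.0014, -76.3705, -43.4373,   0.0651,   0.0423,  -0.0001]), 'ee_pos': array([297.2125, 633.3134, 213.2874]), 'eef_rot': array([[-0.9053,  0.4249, -0.0005],
       [ 0.4249,  0.9053, -0.001 ],
       [ 0.0001, -0.0011, -1.    ]]), 'contact_force': array([-0.6048,  1.1267,  0.3664]), 'moment': array([-0.0585,  0.0483, -0.019 ]), 'width': 91.05980641185015}
18.8
scene {'fx': 407.9138453869567, 'fy': 407.9138453869567, 'cx': 257.79230583180595, 'cy': 191.91128512974353, 'extrinsics': array([[   0.8889,    0.458 ,   -0.0101, -454.4688],
       [   0.3238,   -0.6437,   -0.6934, -137.1743],
       [  -0.3241,    0.6131,   -0.7205, 1292.2915],
       [   0.    ,    0.    ,    0.    ,    1.    ]])}
top {'fx': 490.68578150273305, 'fy': 490.68578150273305, 'cx': 258.9520867519386, 'cy': 189.39435596671458, 'extrinsics': array([[  -0.0211,   -0.9998,   -0.0066,   17.2518],
       [  -0.9924,    0.0217,   -0.1213,  545.7036],
       [   0.1215,    0.004 ,   -0.9926, 1196.822 ],
       [   0.    ,    0.    ,    0.    ,    1.    ]])}
wrist {'fx': 297.3186396354542, 'fy': 297.3186396354542, 'cx': 253.6998939998409, 'cy': 185.68613548372045, 'hand_eye': array([[  -0.0003,   -0.9561,   -0.293 ,   83.3835],
       [   1.    ,   -0.0004,    0.0002,    0.3933],
       [  -0.0003,   -0.293 ,    0.9561, -171.7265],
       [   0.    ,    0.    ,    0.    ,    1.    ]])}
```

View pics/scene0.png

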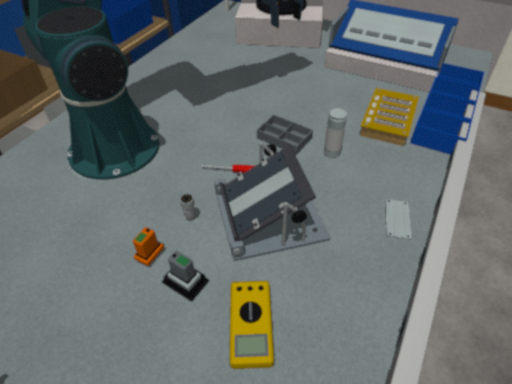

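View pics/top0.png

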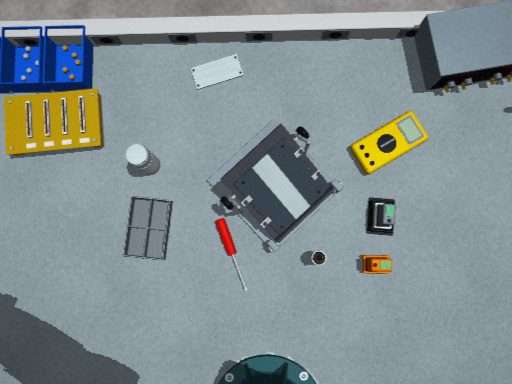

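View pics/wrist0.png

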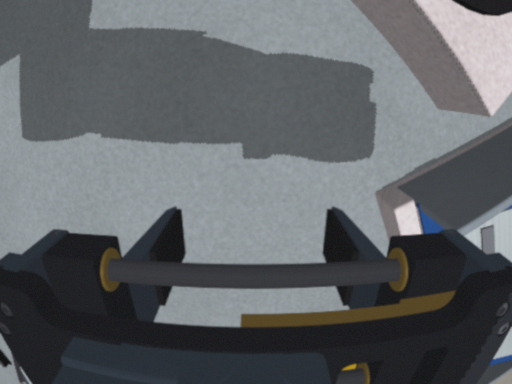

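Candidates for the tester: the grey handle in a black rest at top (381,215) / scene (182,270), and the orange lookalike at top (376,264) / scene (148,245). The grey one fits the description. I'll check it in a close crop.

```bash
python3 - <<'E'
import cv2
t=cv2.imread("pics/top0.png"); s=cv2.imread("pics/scene0.png")
a=cv2.resize(t[185:285,340:440],(400,400),interpolation=cv2.INTER_CUBIC)
b=cv2.resize(s[215:315,130:230],(400,400),interpolation=cv2.INTER_CUBIC)
cv2.imwrite("pics/crop1.png",cv2.hconcat([a,b]))
a=cv2.resize(t[110:260,195:355],None,fx=4,fy=4,interpolation=cv2.INTER_CUBIC)
cv2.imwrite("pics/crop2.png",a)
b=cv2.resize(s[135:265,205:335],None,fx=4.5,fy=4.5,interpolation=cv2.INTER_CUBIC)
cv2.imwrite("pics/crop3.png",b)
E
```

```text
(no output)
```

View pics/crop1.png

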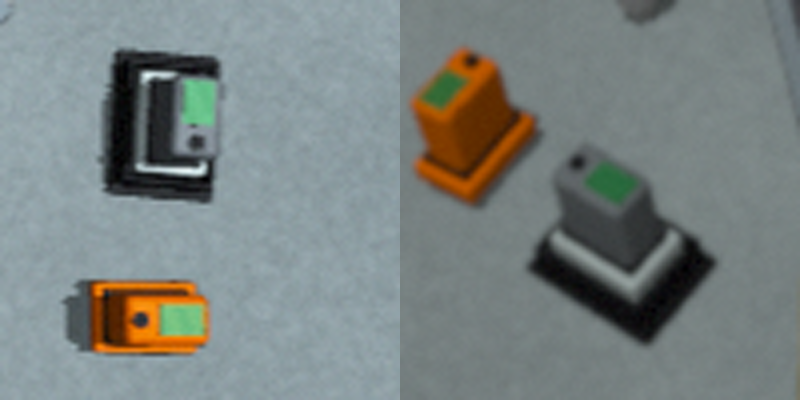

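View pics/crop2.png

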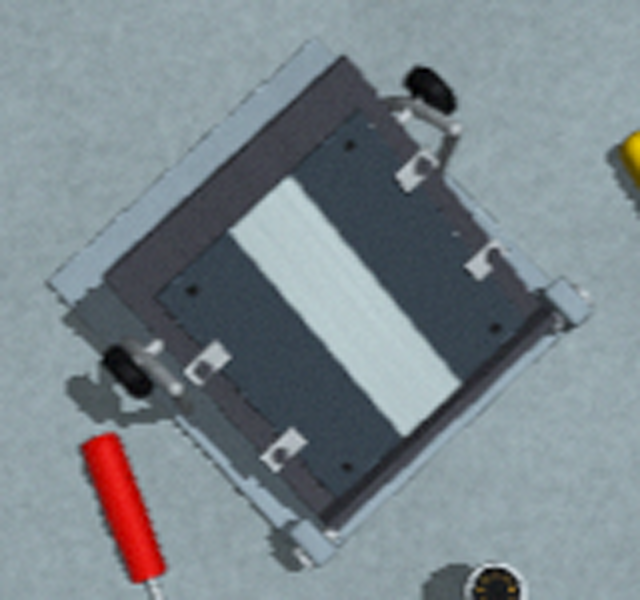

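View pics/crop3.png

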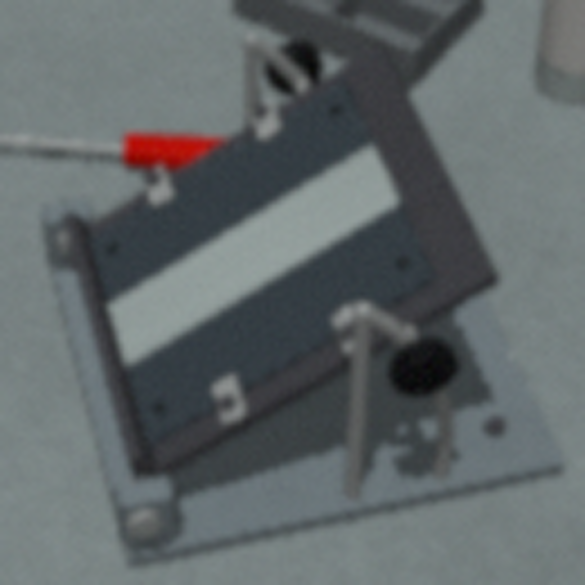

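The crop confirms it: the grey handle with a bright aluminium head in the black rest is the tester, and the orange one is the decoy. Next I'll triangulate the tester and panel from the two views.

```bash
cat > h.py <<'E'
import numpy as np,cv2
from scipy.optimize import least_squares
from scipy.spatial.transform import Rotation as R
from cell import manip
np.set_printoptions(precision=4,suppress=True)
C={n:manip.get_calibration(n) for n in ("scene","top","wrist")}
def proj(n,P):
    c=C[n];P=np.atleast_2d(P);q=P@c["extrinsics"][:3,:3].T+c["extrinsics"][:3,3]
    return np.c_[c["fx"]*q[:,0]/q[:,2]+c["cx"],c["fy"]*q[:,1]/q[:,2]+c["cy"]]
def projw(pose,P):
    c=C["wrist"];p,Rm=pose;he=c["hand_eye"]
    q=(np.atleast_2d(P)-p)@Rm; q=(q-he[:3,3])@he[:3,:3]
    rr=np.hypot(q[:,0],q[:,1]);th=np.arctan2(rr,q[:,2])
    return np.c_[c["fx"]*th*q[:,0]/rr+c["cx"],c["fy"]*th*q[:,1]/rr+c["cy"]]
def tri(a,b):
    f=lambda P:np.r_[(proj("scene",P)-a).ravel(),(proj("top",P)-b).ravel()]
    r=least_squares(f,[500,0,50]);return r.x,r.fun
def landR(yaw,tilt):
    x=np.array([np.cos(yaw)*np.cos(tilt),np.sin(yaw)*np.cos(tilt),np.sin(tilt)])
    y=np.array([-np.sin(yaw),np.cos(yaw),0]);return np.c_[x,y,np.cross(x,y)]
E
python3 - <<'E'
from h import *
S=np.array([(376,148),(402,202),(107,305),(128,364)])/4.5+[205,135]
T=np.array([(231,231),(292,178),(403,437),(460,383)])/4+[195,110]
# TL (left=+y): image-left in top is +y
for a,b in zip(S,T): print(tri(a,b))
L=np.array([(89,24,0),(89,-24,0),(-89,24,0),(-89,-24,0)],float)
def f(v):
    P=v[:3]+L@landR(v[3],v[4]).T
    return np.r_[(proj("scene",P)-S).ravel(),(proj("top",P)-T).ravel()]
r=least_squares(f,[600,0,80,0.8,0.4]);print(r.x,r.fun)
# handle top: crop1 corners (top): (175,77)(218,77)(216,157)(175,157); scene: TL..
Tt=np.array([(175,77),(217,77),(216,157),(175,157)])/4+[340,185]
print('top center',Tt.mean(0))
St=np.array([(590,143),(652,188),(610,207),(556,168)])-[400,0]
St=St/4+[130,215]; 
print(tri(St.mean(0),Tt.mean(0)))
# rest corners
Tr=np.array([(115,50),(218,57),(210,202),(105,193)])/4+[340,185]
for p in Tr:
    g=least_squares(lambda q:(proj("top",[q[0],q[1],26])-p).ravel(),[500,-200]).x;print(g)
E
```

```text
(array([585.2397,  19.5966, 142.5005]), array([-1.2201,  0.1882, -0.5944, -0.9785]))
(array([615.5578, -15.7216, 144.9474]), array([-1.5138,  0.2375, -0.7579, -1.261 ]))
(array([468.7472, -82.0844,  56.7157]), array([-0.517 ,  0.0557, -0.2898, -0.3983]))
(array([ 501.6312, -117.2074,   58.7493]), array([-0.8903,  0.0978, -0.5138, -0.7117]))
[542.6923 -48.8196 100.3935   0.7211   0.5199] [-1.2237 -0.6332 -1.1639  0.5012 -0.4166  0.1326 -1.3447  0.7899 -0.8735
 -0.9625 -0.7134 -1.6579 -0.4269 -0.4181 -0.3408 -0.1734]
top center [388.9375 214.25  ]
(array([ 474.8436, -299.9079,   90.7857]), array([-0.9936,  0.0693, -0.6955, -0.8294]))
[ 520.2882 -269.8772]
[ 514.4686 -334.2169]
[ 423.994  -324.3063]
[ 430.9585 -259.3468]
```

```bash
cat >> h.py <<'E'
def downR(yawx):  # tool pointing down, tool x at yaw
    x=np.array([np.cos(yawx),np.sin(yawx),0]);z=np.array([0,0,-1.]);return np.c_[x,np.cross(z,x),z]
def rel(p,Rt,s=None):
    s=s or manip.sense();p0=np.array(s["ee_pos"]);R0=np.array(s["eef_rot"])
    return np.r_[R.from_matrix(R0.T@Rt).as_rotvec(),R0.T@(np.array(p)-p0)]
E
python3 - <<'E'
from h import *
print(rel([498,-88,300],downR(0.721)))
print(rel([430,272,300],downR(0.721+1)))
E
```

```text
[  -0.0005    0.0008    1.9818 -488.2079 -567.9025  -86.1028]
[  -0.0007    0.0004    0.9818 -273.7159 -270.8888  -86.3333]
```

Call:
move_arm(
  motion="0 0 0.98 -274 -271 -86 1;0 0 0.98 -274 -271 -86 1;0 0 0.98 -274 -271 -86 1;0 0 0.98 -274 -271 -86 1;0 0 0.98 -274 -271 -86 1;0 0 0.98 -274 -271 -86 1;0 0 0.98 -274 -271 -86 1;0 0 1.98 -488 -568 -86 1;0 0 1.98 -488 -568 -86 1;0 0 1.98 -488 -568 -86 1",
)

```text
clock: 0.98
ee_pos: [422.8, 242.7, 283.5]
eef_rot: [[0.124, 0.992, -0.0], [0.992, -0.124, -0.001], [-0.001, 0.0, -1.0]]
contact_force: [1.5, 0.7, -0.0]
width: 91.5
```

```bash
python3 - <<'E'
from h import *
print(rel([498,-88,300],downR(0.721)))
E
```

```text
[   0.0003    0.0005    0.7259 -318.9014  115.4663  -16.3057]
```

Call:
move_arm(
  motion="0 0 0.726 -319 115 -16 1;0 0 0.726 -319 115 -16 1;0 0 0.726 -319 115 -16 1;0 0 0.726 -319 115 -16 1;0 0 0.726 -319 115 -16 1;0 0 0.726 -319 115 -16 1;0 0 0.726 -319 115 -16 1;0 0 0.726 -319 115 -16 1;0 0 0.726 -319 115 -16 1;0 0 0.726 -319 115 -16 1",
)

```text
clock: 1.82
ee_pos: [497.7, -90.2, 299.6]
eef_rot: [[0.753, 0.657, -0.0], [0.657, -0.753, -0.001], [-0.001, 0.0, -1.0]]
contact_force: [0.1, 0.7, 0.0]
width: 91.2
```

```bash
cat >> h.py <<'E'
import json
def snap(name):
    s=manip.sense();im=manip.capture("wrist");cv2.imwrite(f"pics/{name}.png",im[:,:,::-1])
    json.dump([list(map(float,s["ee_pos"])),np.array(s["eef_rot"]).tolist()],open(f"pics/{name}.json","w"))
    print(s["clock"],s["ee_pos"],s["contact_force"])
def pose(name):
    a=json.load(open(f"pics/{name}.json"));return np.array(a[0]),np.array(a[1])
E
python3 - <<'E'
from h import *
snap("w1")
E
```

```text
1.8167 [497.684  -90.2065 299.5944] [0.1098 0.7063 0.023 ]
```

View pics/w1.png

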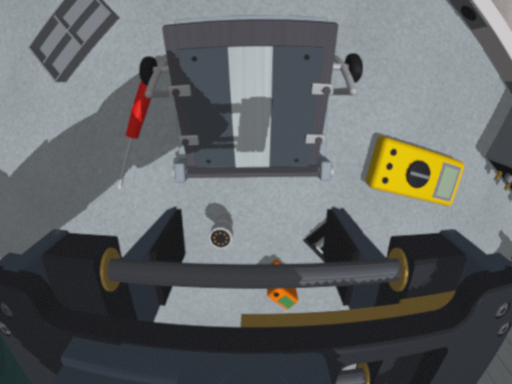

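The wrist view shows the panel aligned with the image. The strip's upper corners are at about (229,46) and (271,46), the lower ones at about (233,168) and (270,167). The knobs sit beside its upper part at (150,70) and (354,67). Next is a second view, leaned to match the panel.

```bash
cat >> h.py <<'E'
def toolR(yaw,tilt):
    L=landR(yaw,tilt); return np.c_[L[:,0],-L[:,1],-L[:,2]]
E
python3 - <<'E'
from h import *
Rl=landR(.721,.52)
p=np.array([542.7,-48.8,100.4])+Rl@[-80,0,130]
print(p,rel(p,toolR(.721,.52)))
E
```

```text
[ 442.0315 -137.2714  173.4661] [  0.0004   0.5207  -0.0023 -73.5324   0.2163 125.9646]
```

Call:
move_arm(
  motion="0 0.52 0 -74 0 126 1;0 0.52 0 -74 0 126 1;0 0.52 0 -74 0 126 1;0 0.52 0 -74 0 126 1;0 0.52 0 -74 0 126 1;0 0.52 0 -74 0 126 1;0 0.52 0 -74 0 126 1;0 0.52 0 -74 0 126 1",
)

```text
clock: 2.53
ee_pos: [441.3, -136.6, 173.3]
eef_rot: [[0.654, 0.659, 0.372], [0.572, -0.752, 0.327], [0.495, -0.002, -0.869]]
contact_force: [0.8, -0.1, 0.9]
width: 91.0
```

```bash
python3 - <<'E'
from h import *
snap("w2")
a=cv2.imread("pics/w1.png")[30:190,140:370]
cv2.imwrite("pics/w1c.png",cv2.resize(a,None,fx=3.4,fy=3.4,interpolation=cv2.INTER_CUBIC))
E
```

```text
2.5333 [ 441.3466 -136.5781  173.3435] [ 0.7962 -0.1324  0.8918]
```

View pics/w2.png

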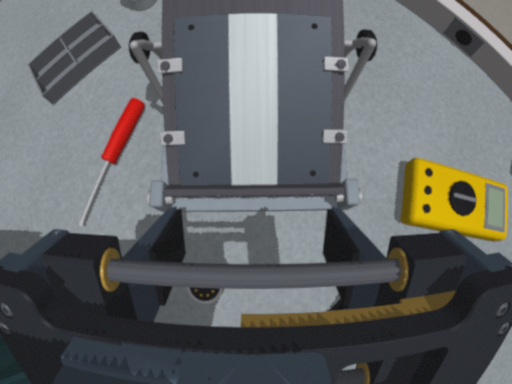

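View pics/w1c.png

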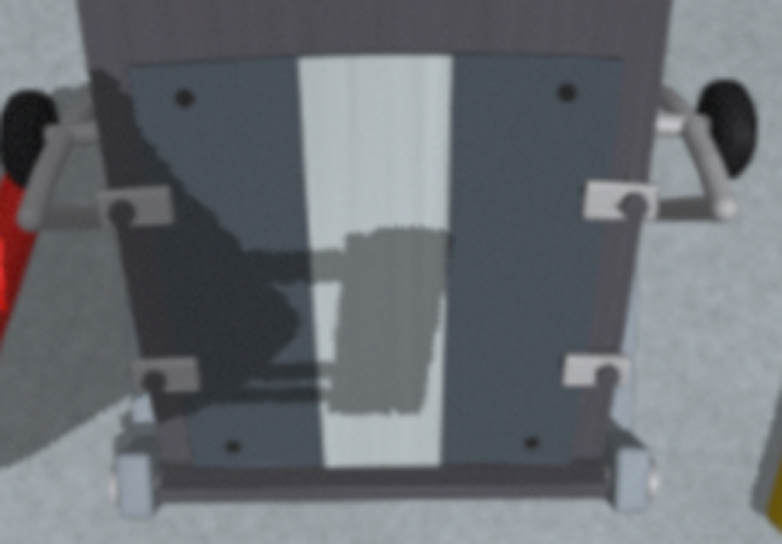

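```bash
python3 - <<'E'
from h import *
a=cv2.imread("pics/w2.png")[0:215,150:360]
cv2.imwrite("pics/w2c.png",cv2.resize(a,None,fx=2.75,fy=2.75,interpolation=cv2.INTER_CUBIC))
E
```

```text
(no output)
```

View pics/w2c.png

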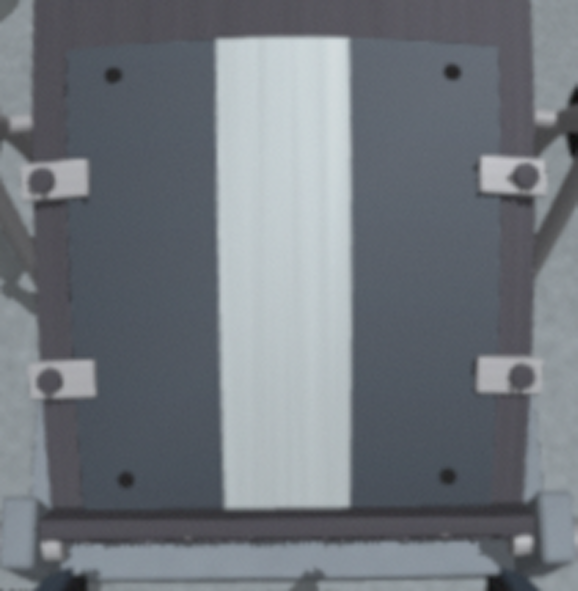

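```bash
cat > fit.py <<'E'
from h import *
cv=lambda a,k,o:(np.array(a)+.5)/k-.5+o
W1=cv([(298,58),(452,55),(324,467),(441,465),(129,65),(623,60),(190,466),(575,462)],3.4,[140,30])
W2=cv([(215,39),(350,38),(224,509),(351,508),(67,48),(497,46),(81,509),(492,506)],2.75,[150,0])
S=cv([(376,148),(402,202),(107,305),(128,364)],4.5,[205,135])
T=cv([(231,231),(292,178),(403,437),(460,383)],4,[195,110])
L=np.array([(89,24,0),(89,-24,0),(-89,24,0),(-89,-24,0),(89,80,0),(89,-80,0),(-89,80,0),(-89,-80,0)],float)
def f(v,use="w12st"):
    P=v[:3]+L@landR(v[3],v[4]).T;o=[]
    if '1' in use:o.append(projw(pose("w1"),P)-W1)
    if '2' in use:o.append(projw(pose("w2"),P)-W2)
    if 's' in use:o.append(proj("scene",P[:4])-S)
    if 't' in use:o.append(proj("top",P[:4])-T)
    return np.vstack(o).ravel()
for u in ("1","2","12","st","12st"):
    r=least_squares(f,[540,-48,100,.72,.52],args=(u,));print(u,r.x,np.sqrt(np.mean(r.fun**2)))
    if u=="12":print(r.fun.reshape(-1,2))
E
python3 fit.py
```

```text
1 [543.6119 -45.8003 101.3621   0.7275   0.5112] 0.5826352919488196
2 [543.1715 -46.4073 102.5397   0.7277   0.4965] 0.3144768578585355
12 [543.4675 -46.056  101.5205   0.7277   0.5076] 0.5317812468701844
[[ 0.5037 -0.485 ]
 [-0.1446 -0.2107]
 [ 0.3856 -0.0111]
 [-0.4078  0.2212]
 [-0.39    0.5957]
 [ 0.5172  0.0952]
 [ 1.2381  0.8902]
 [-1.1184  0.8937]
 [ 0.5528 -0.0517]
 [-0.6607 -0.1095]
 [ 0.0623 -0.5792]
 [-0.7168 -0.6328]
 [ 0.1007  0.5459]
 [ 0.1835 -0.1068]
 [ 0.5125 -0.0732]
 [-0.4696 -0.3468]]
st [542.6108 -48.424  101.5656   0.7212   0.5206] 0.6244560961996088
12st [543.2938 -46.3247 101.565    0.7276   0.5111] 0.6808576175485603
```

```bash
python3 - <<'E'
from h import *
print(rel([418,-293,200],downR(-.113)))
E
```

```text
[ -0.2159  -0.4875   0.8136 -92.2353 101.7509 -82.6789]
```

Call:
move_arm(
  motion="-0.216 -0.488 0.814 -92 102 -83 1;-0.216 -0.488 0.814 -92 102 -83 1;-0.216 -0.488 0.814 -92 102 -83 1;-0.216 -0.488 0.814 -92 102 -83 1;-0.216 -0.488 0.814 -92 102 -83 1;-0.216 -0.488 0.814 -92 102 -83 1;-0.216 -0.488 0.814 -92 102 -83 1;-0.216 -0.488 0.814 -92 102 -83 1;-0.216 -0.488 0.814 -92 102 -83 1;-0.216 -0.488 0.814 -92 102 -83 1",
)

```text
clock: 3.42
ee_pos: [419.9, -292.3, 201.2]
eef_rot: [[0.994, -0.107, 0.001], [-0.107, -0.994, -0.001], [0.002, 0.001, -1.0]]
contact_force: [0.8, 0.0, 0.3]
width: 91.5
```

```bash
python3 - <<'E'
from h import *
snap("w3")
print(manip.sense()["eef_rot"],projw(pose("w3"),[[474,-299,92]]))
E
```

```text
3.4167 [ 419.8738 -292.2767  201.2056] [0.8306 0.0371 0.3116]
[[ 0.9943 -0.1065  0.0016]
 [-0.1065 -0.9943 -0.0005]
 [ 0.0017  0.0003 -1.    ]] [[255.0293 127.9596]]
```

View pics/w3.png

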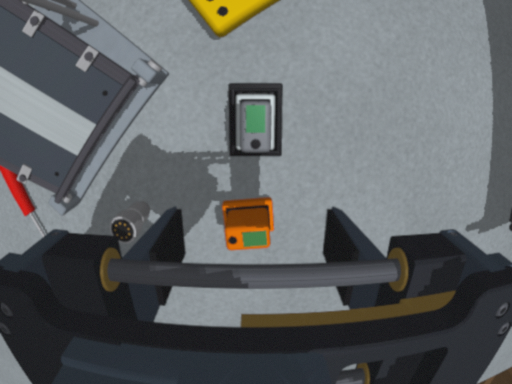

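```bash
python3 - <<'E'
from h import *
a=cv2.imread("pics/w3.png")[70:170,205:305]
cv2.imwrite("pics/w3c.png",cv2.resize(a,None,fx=6,fy=6,interpolation=cv2.INTER_CUBIC))
E
```

```text
(no output)
```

View pics/w3c.png

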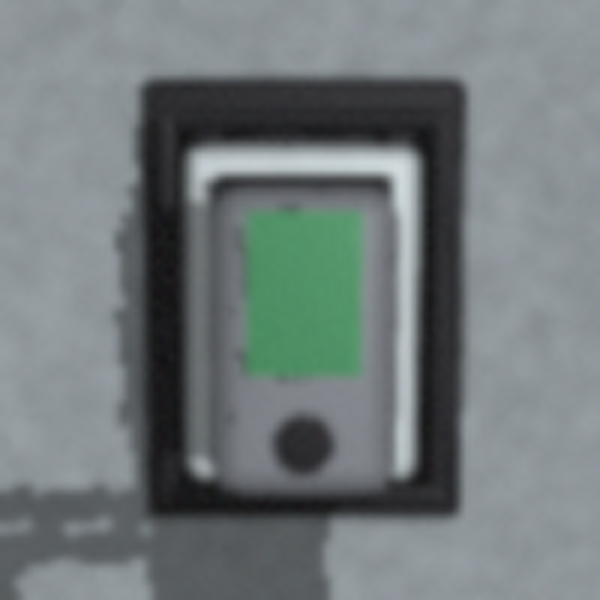

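```bash
python3 - <<'E'
from h import *
cv=lambda a,k,o:(np.array(a)+.5)/k-.5+o
o=[205,70]
H=cv([(212,184),(390,184),(391,494),(214,494)],6,o)
D=cv([(187,148),(421,148),(415,478)],6,o)
Q=cv([(145,82),(463,82),(458,515),(150,515)],6,o)
sg=np.array([(1,1),(1,-1),(-1,-1),(-1,1)])
def rz(a):return np.array([[np.cos(a),-np.sin(a)],[np.sin(a),np.cos(a)]])
def rect(v,hx,hy,z,n=4):
    return np.c_[v[:2]+(sg[:n]*[hx,hy])@rz(v[2]).T,np.full(n,z)]
P=pose("w3")
ft=lambda v:np.r_[(projw(P,rect(v,25,15,v[3]+74))-H).ravel(),(projw(P,rect(v,32,22,v[3]+16,3))-D).ravel()]
r=least_squares(ft,[473,-299,-.1,18]);print(r.x,r.fun)
fr=lambda v:(projw(P,rect(v,46,33,v[3]))-Q).ravel()
r=least_squares(fr,[473,-299,-.1,26]);print(r.x,r.fun)
E
```

```text
[ 474.9222 -299.1948   -0.1086   12.0005] [-0.5072  0.3595  1.2951  0.4293  0.5853 -0.1149 -0.5131 -0.1612 -0.109
 -0.1109 -0.6467 -0.0295 -0.2814 -0.4811]
[ 475.1198 -299.9078   -0.1066   -1.5886] [-0.1129  0.0337  0.1129  0.0588  0.0119 -0.0605 -0.012  -0.0335]
```

```bash
python3 - <<'E'
from h import *
Rl=landR(.7277,.508);l0=np.array([543.3,-46.2,101.5])
for n,a,b in (("knobR",(299.4,216.6),(302.5,132.5)),("knobL",(270,150),(227,202.5)),("barR",(284.3,204.3),(309.5,142.5)),("barRfoot",(283.5,243.5),(306,151))):
    x,e=tri(np.array(a),np.array(b));print(n,x,e,"land:",Rl.T@(x-l0))
d=rel([475,-299.4,130],downR(-.1075));print(d)
d=rel([475,-299.4,49],downR(-.1075));print(d)
E
```

```text
knobR [668.3966 -99.26   125.39  ] [-0.5939  0.0933 -0.3218 -0.5358] land: [  62.3991 -122.8287   -7.3969]
knobL [506.6117  80.1518 125.1296] [-0.4604  0.0658 -0.2165 -0.3408] land: [ 60.9886 118.7511  -6.9098]
barR [ 635.4288 -111.3424  162.5776] [-0.3668  0.0542 -0.2015 -0.3233] land: [  51.9579 -109.922    40.9785]
barRfoot [ 641.9335 -116.0477   28.6384] [ 0.0702 -0.0101  0.0397  0.0625] land: [ -11.6851 -117.7622  -76.887 ]
[ 0.0003 -0.0017  0.0008 56.0522  0.9901 71.0389]
[  0.0003  -0.0017   0.0008  55.9162   0.9664 152.0388]
```

Call:
move_arm(
  motion="0 -0.002 0 56 1 40 1;0 -0.002 0 56 1 71 1;0 -0.002 0 56 1 71 1;0 -0.002 0 56 1 95 1;0 -0.002 0 56 1 120 1;0 -0.002 0 56 1 140 1;0 -0.002 0 56 1 152 1;0 -0.002 0 56 1 152 1;0 -0.002 0 56 1 152 1",
)

```text
clock: 4.22
ee_pos: [474.9, -299.5, 49.4]
eef_rot: [[0.994, -0.105, -0.0], [-0.105, -0.994, 0.0], [-0.0, -0.0, -1.0]]
contact_force: [-0.7, -0.7, 0.6]
width: 91.1
```

```bash
python3 - <<'E'
from h import *
snap("w4")
E
```

```text
4.2167 [ 474.9081 -299.5496   49.4045] [-0.69   -0.6662  0.5736]
```

View pics/w4.png

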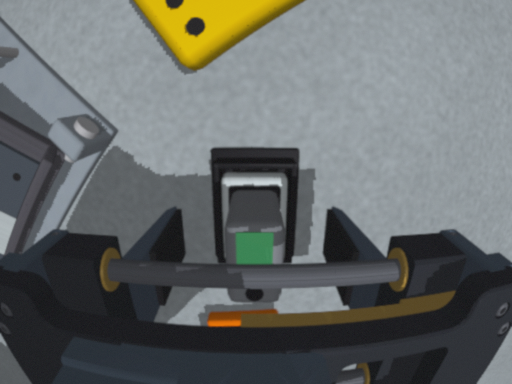

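The handle sits centred between the open fingers at about (254,240), so I'm closing on it.

Call:
move_arm(
  motion="0 0 0 0 0 0 -1;0 0 0 0 0 0 -1;0 0 0 0 0 0 -1;0 0 0 0 0 0 -1;0 0 0 0 0 0 -1;0 0 0 0 0 0 -1;0 0 0 0 0 0 -1;0 0 0 0 0 0 -1;0 0 0 0 0 0 -1;0 0 0 0 0 0 -1",
  squeeze=45,
)

```text
clock: 5.1
ee_pos: [475.4, -299.8, 50.1]
eef_rot: [[0.994, -0.106, 0.001], [-0.106, -0.994, -0.001], [0.001, 0.001, -1.0]]
contact_force: [0.1, 0.3, 0.5]
width: 30.0
```

```bash
python3 - <<'E'
from h import *
s=manip.sense();print(s["clock"],s["width"],s["contact_force"],s["moment"],s["ee_pos"])
E
```

```text
5.1 29.97831958851755 [0.1452 0.3022 0.5073] [-0.0495  0.171   0.0548] [ 475.4124 -299.844    50.0651]
```

```bash
cat >> h.py <<'E'
l0=np.array([543.3,-46.2,101.5]);yaw=.7277;tilt=.508;Dt=31.5
Rl=landR(yaw,tilt)
def tgt(x,y,z): return l0+Rl@np.array([x,y,z+Dt])
def tester():
    s=manip.sense();p=np.array(s["ee_pos"])+np.array(s["eef_rot"])[:,2]*Dt
    q=Rl.T@(p-l0); rr=R.from_matrix(toolR(yaw,tilt).T@np.array(s["eef_rot"])).as_rotvec()
    print("t",s["clock"],"tester in land",q,"rot(tool)",rr,"w",s["width"]); print(" F_land",Rl.T@s["contact_force"],"M_land",Rl.T@s["moment"])
E
python3 - <<'E'
from h import *
print(tgt(54,0,60)); print(rel(tgt(54,0,60),toolR(yaw,tilt)))
E
```

```text
[545.2955 -44.4224 207.7126]
[   0.2124    0.4776   -0.8149   42.606  -261.281  -157.7766]
```

Call:
move_arm(
  motion="0 0 0 0 0 -10 -1;0 0 0 0 0 -20 -1;0 0 0 0 0 -40 -1;0 0 0 0 0 -65 -1;0 0 0 0 0 -100 -1;0 0 0 0 0 -130 -1;0 0 0 0 0 -170 -1;0 0 0 0 0 -190 -1;0 0 0 0 0 -190 -1;0 0 0 0 0 -190 -1",
)

```text
clock: 5.93
ee_pos: [475.5, -299.9, 241.5]
eef_rot: [[0.994, -0.106, 0.003], [-0.106, -0.994, -0.002], [0.003, 0.002, -1.0]]
contact_force: [-0.6, -0.0, -3.7]
width: 29.8
```

```bash
python3 - <<'E'
from h import *
snap("w5"); tester()
print(tgt(54,0,60)); print(rel(tgt(54,0,60),toolR(yaw,tilt)))
E
```

```text
5.9333 [ 475.5166 -299.8675  241.506 ] [-0.5829 -0.0215 -3.6852]
t 5.9833 tester in land [-139.8346 -143.5683  200.1869] rot(tool) [-0.2124 -0.4777  0.8149] w 29.738974288813207
 F_land [-1.8261  0.159  -3.2016] M_land [ 0.0948  0.1441 -0.0501]
[545.2955 -44.4224 207.7126]
[   0.2124    0.4777   -0.8149   43.1013 -261.0336   32.0491]
```

View pics/w5.png

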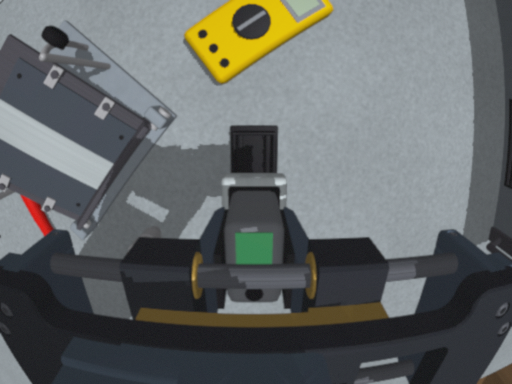

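```bash
python3 - <<'E'
from h import *
pp=pose("w5")
for z in (15.5,31.5): print(projw(pp,[pp[0]+pp[1]@np.array([32,y,z]) for y in (-22,22)]))
a=cv2.imread("pics/w5.png")[160:310,180:330]
cv2.imwrite("pics/w5c.png",cv2.resize(a,None,fx=4,fy=4,interpolation=cv2.INTER_CUBIC))
E
```

```text
[[220.8271 177.0935]
 [287.9202 177.0821]]
[[223.2337 171.0903]
 [285.4299 171.0809]]
```

View pics/w5c.png

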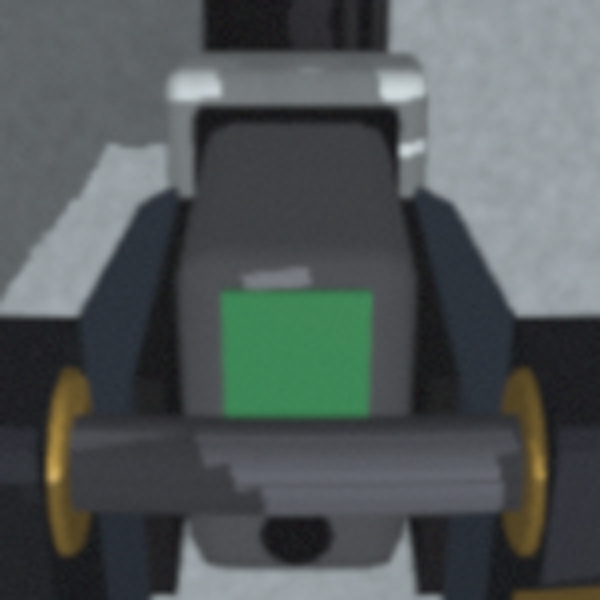

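Call:
move_arm(
  motion="0.212 0.478 -0.815 43 -261 32 -1;0.212 0.478 -0.815 43 -261 32 -1;0.212 0.478 -0.815 43 -261 32 -1;0.212 0.478 -0.815 43 -261 32 -1;0.212 0.478 -0.815 43 -261 32 -1;0.212 0.478 -0.815 43 -261 32 -1;0.212 0.478 -0.815 43 -261 32 -1;0.212 0.478 -0.815 43 -261 32 -1;0.212 0.478 -0.815 43 -261 32 -1;0.212 0.478 -0.815 43 -261 32 -1",
)

```text
clock: 6.82
ee_pos: [544.1, -44.7, 206.1]
eef_rot: [[0.657, 0.662, 0.361], [0.578, -0.75, 0.322], [0.484, -0.004, -0.875]]
contact_force: [-0.3, -0.6, -2.4]
width: 29.8
```

```bash
python3 - <<'E'
from h import *
snap("w6"); tester()
cv2.imwrite("pics/s6.png",manip.capture("scene")[:,:,::-1])
a=cv2.imread("pics/s6.png")[110:250,200:340]
cv2.imwrite("pics/s6c.png",cv2.resize(a,None,fx=4,fy=4,interpolation=cv2.INTER_CUBIC))
print(rel(tgt(54,0,20),toolR(yaw,tilt)))
E
```

```text
6.8167 [544.0763 -44.7387 206.1044] [-0.2884 -0.5609 -2.359 ]
t 6.8667 tester in land [52.7053  0.1169 59.5716] rot(tool) [-0.0001 -0.0028  0.0061] w 29.49820862965291
 F_land [-1.1235 -0.5439 -2.7472] M_land [-0.0181  0.6733  0.0048]
[ 0.0006  0.0021 -0.0052  0.8736 -0.1294 39.8466]
```

View pics/w6.png

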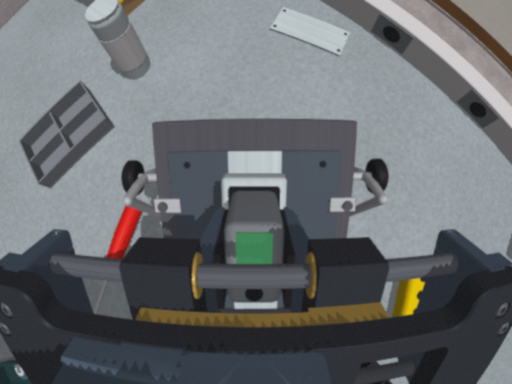

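View pics/s6c.png

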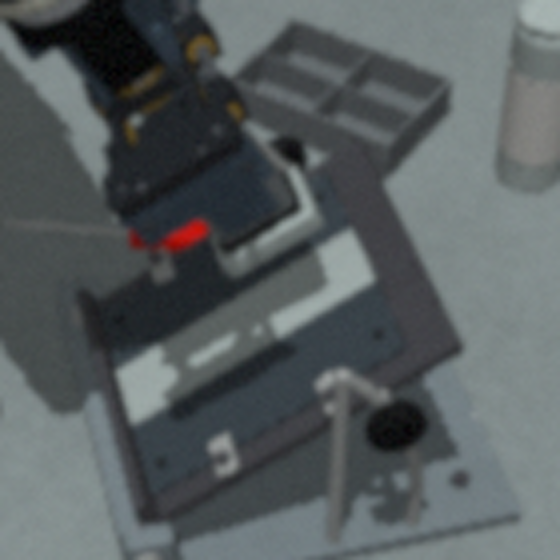

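The head is centred on the strip: head centre at column 254, strip 228–281. I'll go down to 20 mm and look again.

Call:
move_arm(
  motion="0 0.002 -0.005 1 0 15 -1;0 0.002 -0.005 1 0 30 -1;0 0.002 -0.005 1 0 38 -1;0 0.002 -0.005 1 0 40 -1;0 0.002 -0.005 1 0 40 -1;0 0.002 -0.005 1 0 40 -1",
)

```text
clock: 7.42
ee_pos: [560.1, -31.7, 173.1]
eef_rot: [[0.653, 0.664, 0.364], [0.581, -0.748, 0.323], [0.486, 0.0, -0.874]]
contact_force: [-0.0, 0.4, -3.0]
width: 29.5
```

```bash
python3 - <<'E'
from h import *
snap("w7"); tester()
a=cv2.imread("pics/w7.png")[100:310,140:370]
cv2.imwrite("pics/w7c.png",cv2.resize(a,None,fx=2.75,fy=2.75,interpolation=cv2.INTER_CUBIC))
b=manip.capture("scene")[110:250,200:340,::-1]
cv2.imwrite("pics/s7c.png",cv2.resize(b,None,fx=4,fy=4,interpolation=cv2.INTER_CUBIC))
tester()
print(rel(tgt(54,0,10.5),toolR(yaw,tilt)))
E
```

```text
7.4167 [560.1346 -31.6688 173.062 ] [-0.0389  0.4163 -2.9847]
t 7.4667 tester in land [54.3713 -0.5081 20.4093] rot(tool) [-0.0013  0.      0.0007] w 30.062681779540195
 F_land [-1.436  -0.4228 -2.7472] M_land [-0.0626  0.7308 -0.0097]
t 7.5167 tester in land [54.3947 -0.5167 20.4438] rot(tool) [-0.0014  0.0001  0.0005] w 29.722484847556963
 F_land [-0.562   0.1606 -3.0124] M_land [-0.0543  0.7188 -0.0391]
[ 0.0014 -0.0001 -0.0005 -0.392  -0.4865  9.9431]
```

View pics/w7c.png

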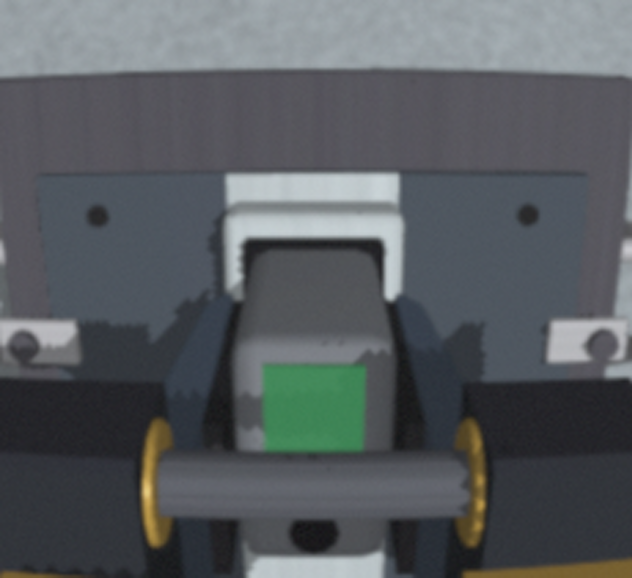

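View pics/s7c.png

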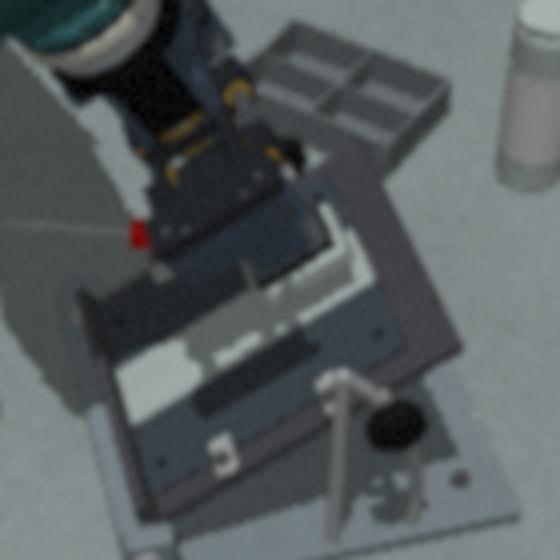

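```bash
python3 - <<'E'
from h import *
pp=pose("w7")
L=np.array([(89,80,0),(89,-80,0),(89,24,0),(89,-24,0)])
M=(np.array([(38,173),(587,172),(226,172),(400,172)])+.5)/2.75-.5+[140,100]
for d in (-3,0,3): print(d,projw(pp,l0+[0,0,d]+L@Rl.T)-M)
print(rel(tgt(54,0,11),toolR(yaw,tilt)))
E
```

```text
-3 [[ 0.8508  1.5604]
 [-0.6741  1.6283]
 [ 0.7717  1.0639]
 [-0.9892  0.9719]]
0 [[-0.3165  0.5225]
 [ 0.4875  0.5867]
 [ 0.3809 -0.0311]
 [-0.6053 -0.1243]]
3 [[-1.5096 -0.5397]
 [ 1.6749 -0.4792]
 [-0.0194 -1.1538]
 [-0.2119 -1.2482]]
[ 0.0014 -0.0001 -0.0005 -0.392  -0.4858  9.4431]
```

Call:
move_arm(
  motion="0.001 0 0 -0.4 -0.4 4 -1;0.001 0 0 -0.4 -0.4 7 -1;0.001 0 0 -0.4 -0.4 9 -1;0.001 0 0 -0.4 -0.4 10 -1;0.001 0 0 -0.4 -0.4 10 -1;0.001 0 0 -0.4 -0.4 10 -1;0.001 0 0 -0.4 -0.4 10 -1",
)

```text
clock: 8.1
ee_pos: [563.4, -28.5, 164.5]
eef_rot: [[0.653, 0.665, 0.364], [0.581, -0.747, 0.323], [0.487, 0.0, -0.874]]
contact_force: [-0.2, -0.1, -3.0]
width: 29.9
```

```bash
python3 - <<'E'
from h import *
tester()
E
```

```text
t 8.1 tester in land [54.0427 -0.1459 10.4713] rot(tool) [-0.0005  0.0002  0.0004] w 29.896908233693782
 F_land [-1.6503  0.072  -2.5039] M_land [-0.0083  0.6772 -0.0599]
```

Call:
move_arm(
  motion="0 0 0 0 0 0.7 -1;0 0 0 0 0 1.4 -1;0 0 0 0 0 2 -1;0 0 0 0 0 2 -1;0 0 0 0 0 2 -1",
)

```text
clock: 8.52
ee_pos: [564.2, -27.9, 162.8]
eef_rot: [[0.653, 0.665, 0.364], [0.581, -0.747, 0.323], [0.487, 0.0, -0.874]]
contact_force: [-1.4, -1.1, 1.0]
width: 29.9
```

```bash
python3 - <<'E'
from h import *
tester()
E
```

```text
t 8.5167 tester in land [54.1365 -0.2221  8.5536] rot(tool) [-0.0006  0.0003  0.0003] w 29.86342864909504
 F_land [-1.1056  0.1238  1.7139] M_land [0.101  0.7605 0.0291]
```

Call:
move_arm(
  motion="0 0 0 0 0 0.7 -1;0 0 0 0 0 1.4 -1;0 0 0 0 0 1.8 -1;0 0 0 0 0 1.8 -1;0 0 0 0 0 1.8 -1",
)

```text
clock: 8.93
ee_pos: [564.9, -27.3, 161.3]
eef_rot: [[0.653, 0.665, 0.364], [0.581, -0.747, 0.323], [0.487, 0.0, -0.874]]
contact_force: [-3.9, -2.1, 3.0]
width: 30.0
```

```bash
python3 - <<'E'
from h import *
tester()
for i in range(6):
    manip.capture("wrist");tester()
E
```

```text
t 8.9333 tester in land [54.1423 -0.2414  6.7663] rot(tool) [-0.0006  0.0003  0.0004] w 29.950662742979187
 F_land [-2.3026  1.0342  4.7055] M_land [0.237  0.8597 0.0176]
t 8.9833 tester in land [54.1039 -0.2077  6.7666] rot(tool) [-0.0005  0.0003  0.0004] w 29.57611271644491
 F_land [-2.0691  1.8081  4.2297] M_land [ 0.256   0.8196 -0.0046]
t 9.0333 tester in land [54.1367 -0.2165  6.7836] rot(tool) [-0.0006  0.0003  0.0003] w 29.919893700121516
 F_land [-1.7745  0.683   3.6937] M_land [0.3181 0.8748 0.0219]
t 9.0833 tester in land [54.1377 -0.2522  6.7946] rot(tool) [-0.0006  0.0003  0.0004] w 29.8601657163338
 F_land [-2.4364  0.8913  3.6733] M_land [0.282  0.872  0.0259]
t 9.1333 tester in land [54.125  -0.215   6.7631] rot(tool) [-0.0005  0.0003  0.0004] w 30.205623817762213
 F_land [-2.675   1.3909  4.6282] M_land [0.2492 0.8741 0.0211]
t 9.1833 tester in land [54.1532 -0.2525  6.7828] rot(tool) [-0.0006  0.0003  0.0003] w 29.724538606849567
 F_land [-1.7967  1.0121  4.3194] M_land [ 0.3046  0.8327 -0.0313]
t 9.2333 tester in land [54.0948 -0.2019  6.7507] rot(tool) [-0.0005  0.0002  0.0004] w 29.62823435753795
 F_land [-1.359  -0.1406  4.9122] M_land [ 0.2524  0.8144 -0.0567]
```

Four pins' load is about 7 N, which puts them roughly 2.9 mm in at x = 54. I'll draw down in stages and use the normal force to correct the press.

Call:
move_arm(
  motion="0 0 0 -1 0 0 -1;0 0 0 -3 0 0 -1;0 0 0 -5 0 0 -1;0 0 0 -7 0 0 -1;0 0 0 -9 0 0 -1;0 0 0 -11 0 0 -1;0 0 0 -13 0 0 -1;0 0 0 -14 0 0 -1;0 0 0 -14 0 0 -1",
)

```text
clock: 9.98
ee_pos: [555.5, -35.7, 154.2]
eef_rot: [[0.653, 0.664, 0.364], [0.581, -0.747, 0.323], [0.486, 0.001, -0.874]]
contact_force: [-2.3, -3.5, 2.5]
width: 30.0
```

```bash
cat >> h.py <<'E'
def avg(n=5):
    A=[]
    for i in range(n):
        manip.capture("wrist");s=manip.sense();A.append(np.r_[Rl.T@s["contact_force"],Rl.T@s["moment"]])
    tester();print("avg",np.mean(A,0))
E
python3 - <<'E'
from h import *
avg()
E
```

```text
t 10.2333 tester in land [39.7071 -0.2532  6.6746] rot(tool) [-0.0009 -0.0004  0.0002] w 30.028201922504707
 F_land [-2.6477 -2.5895  4.6584] M_land [-0.4898  1.2123 -0.0224]
avg [-2.6794 -2.0961  4.8181 -0.4728  1.1327  0.0019]
```

Call:
move_arm(
  motion="0 0 0 -2 0 0 -1;0 0 0 -5 0 0 -1;0 0 0 -8 0 0 -1;0 0 0 -11 0 0 -1;0 0 0 -14 0 0 -1;0 0 0 -17 0 0 -1;0 0 0 -20 0 0 -1;0 0 0 -22 0 0 -1;0 0 0 -22 0 0 -1",
)

```text
clock: 10.98
ee_pos: [540.8, -48.7, 143.2]
eef_rot: [[0.653, 0.665, 0.363], [0.581, -0.747, 0.322], [0.486, 0.001, -0.874]]
contact_force: [-3.0, -6.2, 2.0]
width: 29.7
```

```bash
python3 - <<'E'
from h import *
tester();snap("w8");avg(4)
cv2.imwrite("pics/s8c.png",cv2.resize(manip.capture("scene")[110:250,200:340,::-1],None,fx=4,fy=4,interpolation=cv2.INTER_CUBIC))
E
```

```text
t 10.9833 tester in land [17.1635 -0.1912  6.6072] rot(tool) [-0.0009 -0.0009  0.0003] w 29.686894150879795
 F_land [-4.5294 -2.6228  4.8508] M_land [-0.3282  1.1793 -0.0113]
10.9833 [540.7836 -48.6592 143.1581] [-2.9723 -6.1602  2.035 ]
t 11.2333 tester in land [17.1626 -0.1338  6.5493] rot(tool) [-0.0009 -0.0013  0.0003] w 29.977159959123
 F_land [-3.8113 -2.5639  3.4954] M_land [-0.2714  1.2889  0.0261]
avg [-4.493  -1.7951  4.0989 -0.3198  1.2925  0.0018]
```

View pics/w8.png

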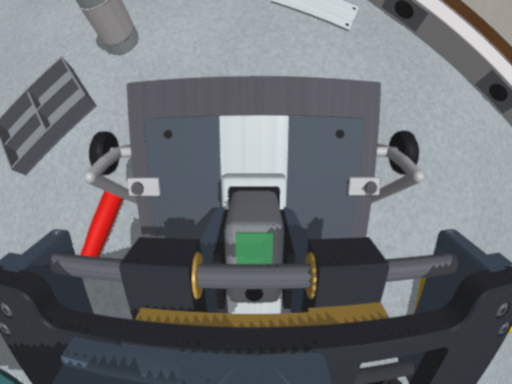

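View pics/s8c.png

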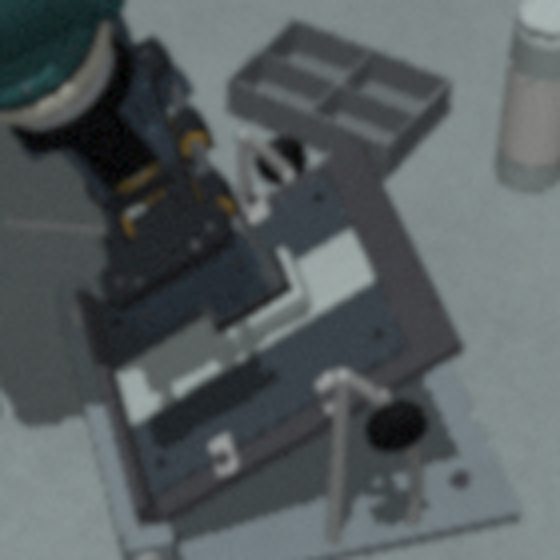

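Seating is good: head columns 222–286 against strip 219–288, with about 6.9 N on the pins. Continuing.

Call:
move_arm(
  motion="0 0 0 -2 0 0.1 -1;0 0 0 -5 0 0.1 -1;0 0 0 -8 0 0.2 -1;0 0 0 -11 0 0.2 -1;0 0 0 -13 0 0.2 -1;0 0 0 -15 0 0.3 -1;0 0 0 -17 0 0.3 -1;0 0 0 -17 0 0.3 -1",
)

```text
clock: 11.95
ee_pos: [529.5, -58.5, 134.3]
eef_rot: [[0.653, 0.665, 0.363], [0.582, -0.747, 0.322], [0.485, 0.001, -0.875]]
contact_force: [-2.6, -4.3, 1.9]
width: 29.9
```

```bash
python3 - <<'E'
from h import *
tester();avg(5)
E
```

```text
t 11.95 tester in land [-0.2792 -0.0429  6.2039] rot(tool) [-0.0009 -0.0017  0.0002] w 29.862659714299728
 F_land [-3.2694 -1.4278  3.9751] M_land [-0.2781  1.0954  0.0106]
t 12.2 tester in land [-0.2942  0.0039  6.1667] rot(tool) [-0.0009 -0.002   0.0002] w 29.713344701871517
 F_land [-3.1876 -1.3588  3.9887] M_land [-0.318   1.2311  0.0078]
avg [-3.7148 -1.3621  4.3953 -0.2916  1.2397  0.016 ]
```

Call:
move_arm(
  motion="0 0.001 0 -2 0 0.1 -1;0 0.002 0 -5 0 0.1 -1;0 0.004 0 -8 0 0.1 -1;0 0.006 0 -11 0 0.2 -1;0 0.008 0 -14 0 0.2 -1;0 0.008 0 -17 0 0.2 -1;0 0.008 0 -20 0 0.2 -1;0 0.008 0 -22 0 0.2 -1;0 0.008 0 -23 0 0.2 -1;0 0.008 0 -23 0 0.2 -1",
)

```text
clock: 13.03
ee_pos: [514.3, -71.9, 122.8]
eef_rot: [[0.65, 0.665, 0.368], [0.579, -0.747, 0.326], [0.491, 0.001, -0.871]]
contact_force: [-3.1, -2.9, 3.3]
width: 30.4
```

```bash
python3 - <<'E'
from h import *
tester();avg(5)
E
```

```text
t 13.0333 tester in land [-23.3156   0.0533   5.9792] rot(tool) [-0.0009  0.0058  0.0002] w 30.412817504645613
 F_land [-2.0478 -0.0842  4.9689] M_land [-0.2402  0.8029 -0.0021]
t 13.2833 tester in land [-23.2624   0.0657   5.9318] rot(tool) [-0.0009  0.0056  0.0001] w 30.111271654959708
 F_land [-3.4474 -1.4056  4.5486] M_land [-0.2617  1.0986  0.0197]
avg [-2.9809 -1.686   4.3888 -0.248   1.0456 -0.006 ]
```

Call:
move_arm(
  motion="0 0 0 -2 0 0.1 -1;0 0 0 -5 0 0.1 -1;0 0 0 -8 0 0.1 -1;0 0 0 -11 0 0.1 -1;0 0 0 -14 0 0.2 -1;0 0 0 -17 0 0.2 -1;0 0 0 -20 0 0.2 -1;0 0 0 -23 0 0.2 -1;0 0 0 -24 0 0.2 -1;0 0 0 -24 0 0.2 -1",
)

```text
clock: 14.12
ee_pos: [498.7, -85.9, 110.7]
eef_rot: [[0.651, 0.665, 0.367], [0.579, -0.747, 0.326], [0.491, 0.001, -0.871]]
contact_force: [-2.3, -3.3, 3.3]
width: 30.1
```

```bash
python3 - <<'E'
from h import *
tester();avg(4)
cv2.imwrite("pics/s9.png",manip.capture("scene")[:,:,::-1]);cv2.imwrite("pics/t9.png",manip.capture("top")[:,:,::-1])
a=cv2.imread("pics/s9.png")[130:270,195:335];b=cv2.imread("pics/t9.png")[120:260,210:350]
cv2.imwrite("pics/st9.png",cv2.hconcat([cv2.resize(q,(400,400),interpolation=cv2.INTER_CUBIC) for q in(a,b)]))
E
```

```text
t 14.1167 tester in land [-47.5248   0.0419   5.5859] rot(tool) [-0.001   0.0053  0.0002] w 30.136645214342522
 F_land [-1.7986 -0.9025  4.7527] M_land [-0.1791  0.9146 -0.0569]
t 14.3167 tester in land [-47.4766   0.0451   5.5715] rot(tool) [-0.0012  0.005  -0.0001] w 30.17554275133119
 F_land [-3.8667 -0.9124  4.8128] M_land [-0.3064  1.1423 -0.0647]
avg [-3.5807 -1.4732  4.742  -0.3086  1.1308 -0.0506]
```

View pics/st9.png

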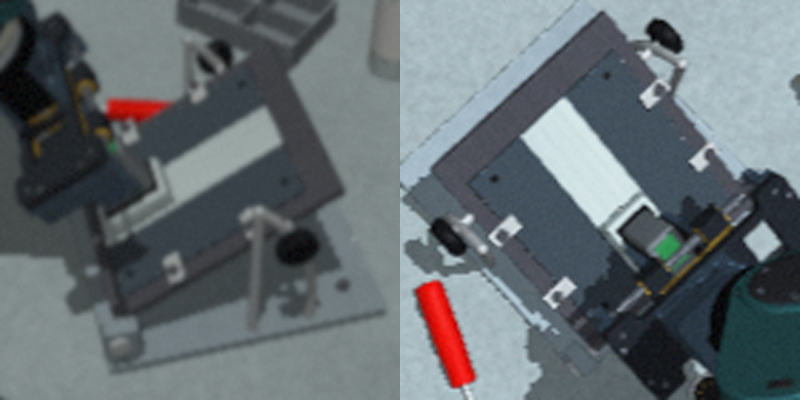

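Head at about -47.5, still centred and pressed. Now a gentle approach to the ledge.

Call:
move_arm(
  motion="0 0 0 -1 0 0 -1;0 0 0 -2 0 0 -1;0 0 0 -3 0 0 -1;0 0 0 -4 0 0 -1;0 0 0 -5 0 0 -1;0 0 0 -6 0 0 -1;0 0 0 -6.5 0 0 -1;0 0 0 -6.5 0 0 -1",
)

```text
clock: 15.08
ee_pos: [494.5, -89.5, 107.5]
eef_rot: [[0.65, 0.665, 0.367], [0.58, -0.747, 0.326], [0.491, 0.001, -0.871]]
contact_force: [-1.0, -2.5, 4.2]
width: 30.1
```

```bash
python3 - <<'E'
from h import *
tester();avg(3)
E
```

```text
t 15.0833 tester in land [-53.9376   0.1062   5.5293] rot(tool) [-0.0011  0.0051 -0.0002] w 30.10482081404921
 F_land [-0.0672 -1.2332  4.791 ] M_land [-0.0457  0.3063  0.0204]
t 15.2333 tester in land [-53.9707   0.1354   5.512 ] rot(tool) [-0.0011  0.005  -0.0001] w 29.971363953618766
 F_land [ 0.422  -0.3864  4.5984] M_land [-0.0409  0.2539  0.0203]
avg [ 0.5693 -0.0893  4.68   -0.0433  0.2866  0.0042]
```

Call:
move_arm(
  motion="0 0 0 -0.5 0 0 -1;0 0 0 -1 0 0 -1;0 0 0 -1.5 0 0 -1;0 0 0 -2 0 0 -1;0 0 0 -2 0 0 -1;0 0 0 -2 0 0 -1",
)

```text
clock: 15.73
ee_pos: [493.1, -90.7, 106.5]
eef_rot: [[0.651, 0.665, 0.367], [0.58, -0.747, 0.325], [0.491, 0.001, -0.871]]
contact_force: [-2.1, -2.0, 3.5]
width: 30.3
```

```bash
python3 - <<'E'
from h import *
tester();avg(3)
E
```

```text
t 15.7333 tester in land [-56.094    0.1348   5.4866] rot(tool) [-0.0011  0.0048 -0.0002] w 30.286691415327855
 F_land [-0.8007 -0.0866  4.4969] M_land [-0.0211  0.4511  0.0273]
t 15.8833 tester in land [-56.0652   0.1019   5.4937] rot(tool) [-0.0012  0.0048 -0.0002] w 29.867412821268303
 F_land [-1.7699  0.0929  4.6622] M_land [-0.1201  0.5587 -0.0113]
avg [-0.8167 -0.249   4.8814 -0.0902  0.5257 -0.0055]
```

Call:
move_arm(
  motion="0 0 0 -0.5 0 0 -1;0 0 0 -1 0 0 -1;0 0 0 -1 0 0 -1;0 0 0 -1 0 0 -1",
)

```text
clock: 16.22
ee_pos: [492.4, -91.3, 105.9]
eef_rot: [[0.651, 0.665, 0.367], [0.58, -0.747, 0.325], [0.491, 0.001, -0.871]]
contact_force: [-1.3, -2.9, 4.3]
width: 30.2
```

```bash
python3 - <<'E'
from h import *
tester();avg(3);snap("w10")
a=cv2.imread("pics/w10.png")
t=manip.capture("top")[120:260,210:350,::-1]
b=manip.capture("scene")[130:270,195:335,::-1]
cv2.imwrite("pics/st10.png",cv2.hconcat([cv2.resize(q,(400,400),interpolation=cv2.INTER_CUBIC) for q in(b,t)]))
E
```

```text
t 16.2167 tester in land [-57.1129   0.1499   5.4661] rot(tool) [-0.0011  0.0048 -0.0001] w 30.150274511939916
 F_land [-0.4698 -1.246   5.1294] M_land [-0.0831  0.3375 -0.0201]
t 16.3667 tester in land [-57.103    0.1194   5.4722] rot(tool) [-0.0012  0.0048 -0.0001] w 29.78546142333986
 F_land [-0.9186  0.1873  4.4123] M_land [-0.1017  0.3616  0.0019]
avg [-0.2278 -0.2288  4.5635 -0.0695  0.3271 -0.0209]
16.3667 [492.4147 -91.3192 105.9532] [-2.3265 -1.8216  3.4083]
```

View pics/w10.png

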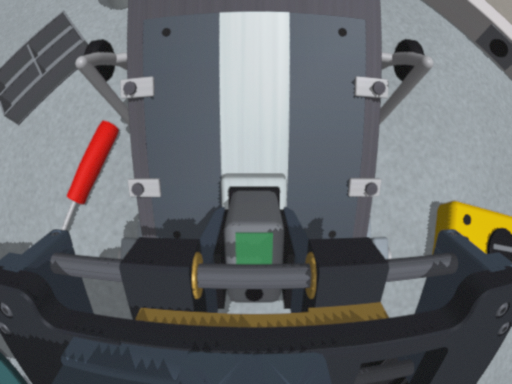

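View pics/st10.png

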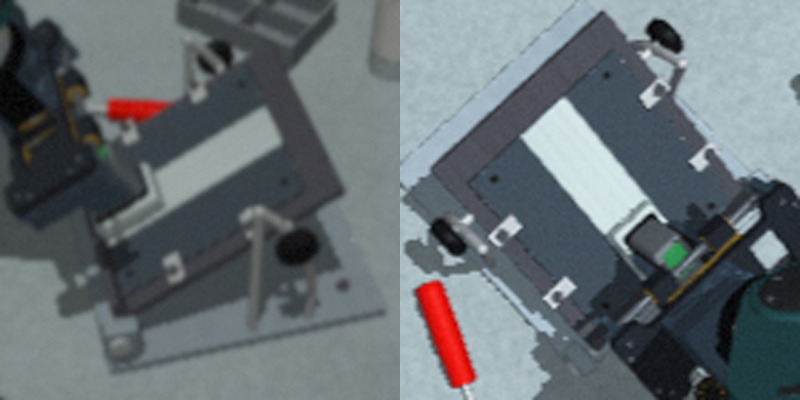

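```bash
python3 - <<'E'
from h import *
print(projw(pose("w10"),l0+np.array([(89,24,0),(89,-24,0)])@Rl.T))
p,Rt=pose("w10");print(projw((p,Rt),[p+Rt@np.array([32,y,Dt-16]) for y in(-22,22)]))
E
```

```text
[[219.5658  12.4277]
 [288.608   12.4669]]
[[220.4124 178.2605]
 [287.5422 178.2384]]
```

The image and model agree within about 1 px: upper strip edge at row 12, strip columns 220–290, head 222–286. The tester is at the ledge with about 7.3 N on the pins and holding still, so I'm handing in.

```bash
python3 - <<'E'
from h import *
print(manip.sign_off());tester()
E
```

```text
the job is handed in; nothing more can be done
None
the job is handed in; nothing more can be done
```

I took the grey tester out of its rest by the handle, leaned it to match the panel and pressed all four pins onto the strip at the upper end. I then drew it down to the ledge and handed it in at about 16.5 s; no verdict was given. It is still gripped there with the pins pressed.

**Panel pose:** the tilt came out at about 0.51 rad from the camera fits, which spread from 0.50 to 0.52. The pin force during the sweep suggested about 0.517, so I leaned the tool a further 0.008 rad on the way.

**Last checks:**
- **Position:** x is about -57 mm, within 1 to 2 mm of the ledge, and y is about 0.1 mm. The head and strip showed centred in the last wrist picture.
- **Angle:** the tool is within about 0.006 rad of the fitted face.
- **Pins:** the load is about 7.3 N, or roughly 3 mm average press. This is worked out from the total force; I could not read the pins one by one.
- **Grip:** the fingers are 30 mm apart, with the squeeze set to 45 N.

**Uncertain or odd:**
- **Ledge contact:** I felt no clear push from the ledge, so a gap of about 1 mm may remain.
- **Side forces:** sideways readings wandered by 1 to 3 N while standing still, which I put down to friction at the pins.
- **Tester height:** one single-view fit put the tester's underside at 12 mm. I did not use it, because the two-view measurement gave about 17 mm, close to the stated 18 mm.
- **Other things on the bench:** the panel, and the bystanders still in the last pictures, looked unmoved. I did not measure them.

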